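# Set the balsa strip jig to 30 mm with a gauge spacer and the inner knob

### The job

Set the strip jig to 30 mm: a 12 mm spacer already stands in its gap, so choose the spacer from the rack that makes up the 30 mm, stand it upright on the cutting mat and let go, then take it again by its two ends and stand it in the gap between the 12 mm spacer and the fence. Then turn only the small inner knob clockwise until the fence closes snugly on both spacers, without turning the outer ring under it, and let go. Leave the other spacers and the things lying about where they are.

Things in the scene. Friction and masses are not known exactly. Their poses are not given: they have to be found in the camera images.
- jig: Strip-width jig, fixed: aluminium base plate 130 (x) x 180 (y) x 10 mm, origin at the centre of its underside. On it, along y: a fixed dark steel stop (see stop_face), a sliding dark steel fence (36 mm long in x, 12 thick, top 56 mm above the bench) and a grey housing 64 x 70 mm centred at y = +52 mm, top at 37 mm, carrying the two coaxial knobs.
- stop_face (a point): Foot of the stop's inner face, on the top of the base plate, at jig x = 0, y = -50 mm. The stop is 36 mm long in x, 16 thick, its top 56 mm above the bench; its inner face looks to jig +y, at the fence. The gap between them is open above and at both x ends.
- fence (a joint): Travel of the fence towards the stop, m. The gap between stop and fence is 44 mm minus this travel (fence face at jig y = -6 mm minus travel). The gap starts at 38 to 44 mm. The fence moves only with the inner knob: 10 mm per radian.
- inner_knob (a joint): Angle of the inner knob, rad, growing clockwise seen from above; clockwise closes the fence (travel = 0.010 m x angle, so 1.4 is a 30 mm gap). Starts between 0 and 0.6. Friction about 0.03 N m; it stays where it is left. A pale pointer line on its top.
- knob_top (a point): Centre of the top of the inner knob, on the vertical axis shared by both knobs, 75 mm above the bench. The inner knob is a black knurled cylinder 26 mm in diameter that stands 26 mm above the outer ring.
- ring_mark (a point): Dark mark on the top of the outer ring, 26 mm from the axis. The ring is an aluminium disc 60 mm in diameter, 12 mm thick, its flat top 49 mm above the bench; it turns very easily (0.008 N m) on the knob's axis, independent of the inner knob, and holds the jig's zero.
- rack: Plywood rack, fixed: floor 98 (x) x 184 (y) x 6 mm, origin at the centre of its underside. Two rails 20 mm thick along y, 58 mm apart, tops 51 mm above the bench. Three spacers stand between them at y = -60, 0, +60 mm in any order, ends 2 mm from the rails, so only their faces can be gripped; ribs (tops 10 mm above the bench) make pockets 30 mm wide in y.
- spacer_mid: The one of middle thickness of the three aluminium spacers in the rack (at any of its three places): 54 mm long (own x), 18 mm thick (own y), 45 mm tall, about 120 g. Origin at the centre of its underside.
- spacer_thin: The thin spacer in the rack, 54 x 12 x 45 mm; to be left alone.
- spacer_thick: The thick spacer in the rack, 54 x 26 x 45 mm; to be left alone.
- jig_spacer: Short aluminium spacer, 36 long (own x) x 12 thick (own y) x 45 mm tall, about 50 g, origin at the centre of its underside; it stands loose in the jig's gap, within 2 mm of the stop.
- glue: White glue bottle, 48 mm in diameter, 115 mm tall, origin under its centre; a bystander.
- balsa_block: Balsa block 40 x 90 x 30 mm, origin under its centre; a bystander.
- knife: Black craft knife with a yellow end, about 170 x 17 x 12 mm, lying along its own x, origin under its middle; a bystander.
There are look-alikes about, which are no part of the job. What is shaped like the spacer_mid but turquoise is not meant.

How it is judged:
On the way, in this order (a step that is already met when the one before it is completed fails the run):
1. the 18 mm spacer stands upright and let go on the mat or bench, out of rack and jig (height (world z) of spacer_mid between -0.003 and 0.003 m and angle between spacer_mid's own z axis and vertical below 0.06 rad and contact force between spacer_mid and the fingers below 0.05 N), for 0.2 s.
2. the 18 mm spacer stands in the gap between the jig spacer and the fence, let go, with the fence still open (x of spacer_mid in the frame of jig between -0.014 and 0.014 m and y of spacer_mid in the frame of jig between -0.036 and -0.005 m and z of spacer_mid in the frame of jig between 0.008 and 0.013 m and angle between spacer_mid's own z axis and vertical below 0.08 rad and contact force between spacer_mid and the fingers below 0.05 N and value of joint fence below 0.0118 m), for 0.2 s.
At the end, for the whole second after the job is handed in: The 18 mm spacer, let go, and the 12 mm spacer stand upright and square in the gap, the 12 mm one against the stop, both within 14 mm of centred along it; the fence is closed on them (gap 31.2 mm or less); the outer ring mark is within 4 mm of where it began (x of spacer_mid in the frame of jig between -0.014 and 0.014 m and y of spacer_mid in the frame of jig between -0.035 and -0.026 m and z of spacer_mid in the frame of jig between 0.008 and 0.013 m and angle between each of spacer_mid, jig_spacer's own z axis and vertical below 0.08 rad and x of jig_spacer in the frame of jig between -0.014 and 0.014 m and y of jig_spacer in the frame of jig between -0.048 and -0.041 m and z of jig_spacer in the frame of jig between 0.008 and 0.013 m and value of joint fence above 0.0128 m and angle between the x axis of spacer_mid and the x axis of jig, either way round below 0.06 rad and distance of ring_mark from where it was at the start of the episode below 0.004 m and linear speed of spacer_mid below 0.01 m/s and contact force between spacer_mid and the fingers below 0.05 N); the robot touches nothing.
It fails at once if the outer ring is turned (its mark moves more than 4 mm, about 9 degrees) (distance of ring_mark from where it was at the start of the episode above 0.004 m).
It fails at once if another spacer of the rack is moved more than 20 mm (distance of any of spacer_thin, spacer_thick from where it was at the start of the episode above 0.02 m).
It fails at once if the glue bottle, balsa block or knife is moved more than 20 mm (distance of any of glue, balsa_block, knife from where it was at the start of the episode above 0.02 m).
It also fails if it takes over 64 s, if anything falls off the work surface, if the arm or the gripper's body presses on something with over 40 N, if the wrist force passes 120 N, or if a joint passes its speed limit or range.

### The arm

A 6-joint arm with a two-finger parallel gripper is mounted at the origin on the work surface. World frame = base frame: x ahead of the robot, y to its left, z up, the work surface at z = 0. Lengths are in m, angles in rad, forces in N, time in s.
With the tool pointing down it reaches from about 0.375 to 0.825 m from the base axis. Payload 5.5 kg.
Tool frame: the origin (TCP) lies between the finger pads; the fingertips stand 14 mm ahead of it and the grasp point (between the pads) lies 5 mm behind it; z points along the fingers, y is the line along which they close (so a half turn about z gives the same grasp; the last joint's range is limited). The gripper opens to 85 mm and grips with 20 to 120 N. Pads are 22 mm wide; open, the fingers measure 114 mm over their backs; the gripper's body (76 mm by 85 mm) begins 54 mm behind the grasp point. The pads swing forward as they close: fully open they stand 13 mm farther back than shut.
Start: joints at [1.222, 0.314, -0.047, 1.21, 0, 1.571], TCP at [0.205, 0.564, 0.245] pointing down, gripper open.
Joint ranges: [-2.67, 2.67], [-0.69, 1.73], [-1.03, 1.25], [-2.08, 2.16], [-1.42, 1.45], [-3.14, 3.14]. Speed limits (rad/s): [2.39, 2.39, 3.01, 3.14, 3.14, 3.14].

### API

Orientations are given as [roll, pitch, yaw] about the fixed x, y, z axes, in that order (R = Rz(yaw) Ry(pitch) Rx(roll)).
In Python, from workcell import robot, capture, order gives the robot as it stands. Calls block until the motion is done:
- robot.movep(position, orientation): joint-space move of the TCP to a pose.
- robot.movel(position, v=0.15, frame=None): straight line of the TCP; frame=None keeps the orientation; v is the mean speed in m/s.
- robot.goto_joints(angles): joint-space move.
- robot.ungrasp() and robot.clamp(force=None): open the fingers fully, or close them until they stop; force is the grip in N (None keeps the last).
- robot.sleep(seconds).
- robot.inverse_kinematics(position, orientation): joint angles nearest the present ones, or None.
- capture(name): name is "scene" or "top"; returns a dict with "image" (420x560x3 uint8, red, green, blue), "vfov" (degrees; the focal length in pixels is half the picture's height over the tangent of half this angle, whatever the lens; pixels are square), "cx", "cy" (the principal point, pixels), "dist" ([k1, k2, p1, p2, k3] as OpenCV has them; the pictures are not rectified), "rvec" (rotation vector, rad) and "tvec" (3), from world to camera coordinates, as OpenCV has them. Camera axes: x right, y down, z forward; pixel columns grow to the right and rows downward; lengths in m; the calibration is good to about 2 mm. A picture is of the moment at which its call begins. There is no depth.
A pose or a line that the arm cannot do raises robot.Unreachable and nothing moves.
- order.job_done(): hands the job in; it is judged then, once.
Readings, each from a call of its own:
- robot.get_t(): time.
- robot.get_joints(): joint angles.
- robot.get_qd(): joint speeds.
- robot.get_joint_torque(): joint torques, N m.
- robot.get_ee_pos(): TCP position.
- robot.get_tcp_rot(): TCP orientation.
- robot.get_ft_force(): force on the tool from outside, world axes, zero at the start.
- robot.get_ft_torque(): the same for the moment, N m.
- robot.get_finger_gap(): finger opening in m.
- robot.get_grasp_force(): force on a finger pad.
Only numpy, scipy, OpenCV 4.12 (cv2) and the standard library are available. Lean on these libraries where they do the work, as an engineer would, in place of code of your own. Each camera call takes 0.05 s, during which the arm holds its last target. There are 200 camera calls.

## Working session

There is one attempt and no reset: what is moved stays moved. The work goes in short steps, each a Python script; the robot and the scene stay as the last script left them, time stands still between calls to the robot, and variables do not carry over. Pictures are saved under pics/ and viewed, at most 10 in all, crops included, and the job is handed in when it is done.

```bash
ls; mkdir -p pics
cat > h.py <<'E'
import numpy as np, cv2
from workcell import robot, capture, order
def cap(n,f=None):
    c=capture(n)
    if f: cv2.imwrite('pics/'+f,c['image'][:,:,::-1])
    return c
def K(c):
    f=c['image'].shape[0]/2/np.tan(np.radians(c['vfov'])/2)
    return np.array([[f,0,c['cx']],[0,f,c['cy']],[0,0,1.]])
def p2w(c,px,z):
    px=np.array(px,float).reshape(-1,1,2)
    n=cv2.undistortPoints(px,K(c),np.array(c['dist'],float)).reshape(-1,2)
    R=cv2.Rodrigues(np.array(c['rvec'],float))[0];t=np.array(c['tvec'],float).ravel()
    C=-R.T@t; z=np.broadcast_to(z,len(n)); d=np.c_[n,np.ones(len(n))]@R
    return C+d*((z-C[2])/d[:,2])[:,None]
def w2p(c,P):
    return cv2.projectPoints(np.array(P,float).reshape(-1,3),np.array(c['rvec'],float),np.array(c['tvec'],float),K(c),np.array(c['dist'],float))[0].reshape(-1,2)
E
python3 - <<'E'
from h import *
import pickle
d={n:cap(n,n+'0.png') for n in('top','scene')}
pickle.dump(d,open('c0.pkl','wb'))
for n in d: 
    i=d[n]['image'];print(n,d[n]['vfov'],d[n]['dist'],p2w(d[n],[280,210],0))
    cv2.imwrite(f'pics/{n}0b.png',cv2.resize(i[:,:,::-1],(784,588),interpolation=cv2.INTER_CUBIC))
E
```

```text
pics
top 52.79887092361765 [-0.04442978  0.          0.          0.          0.        ] [[0.64319878 0.02502194 0.        ]]
scene 52.08193457302759 [-0.01290196  0.          0.          0.          0.        ] [[ 0.53336504 -0.00600509  0.        ]]
```

View pics/top0b.png

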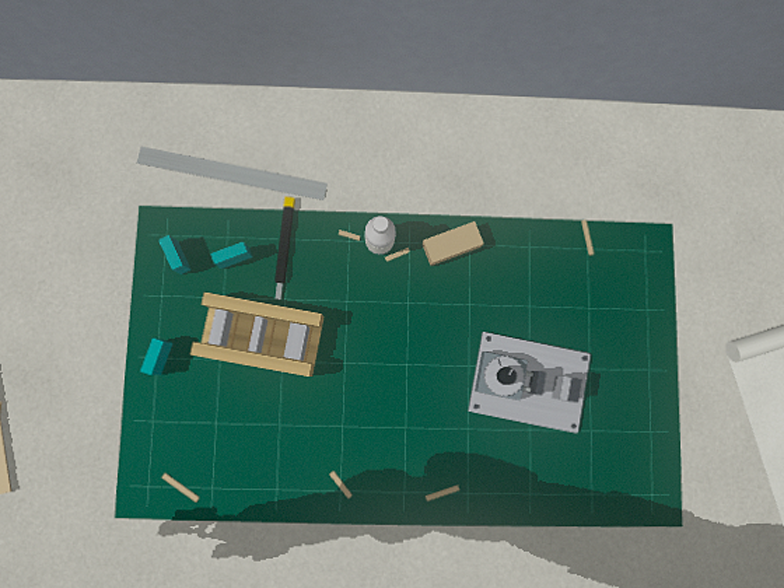

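View pics/scene0b.png

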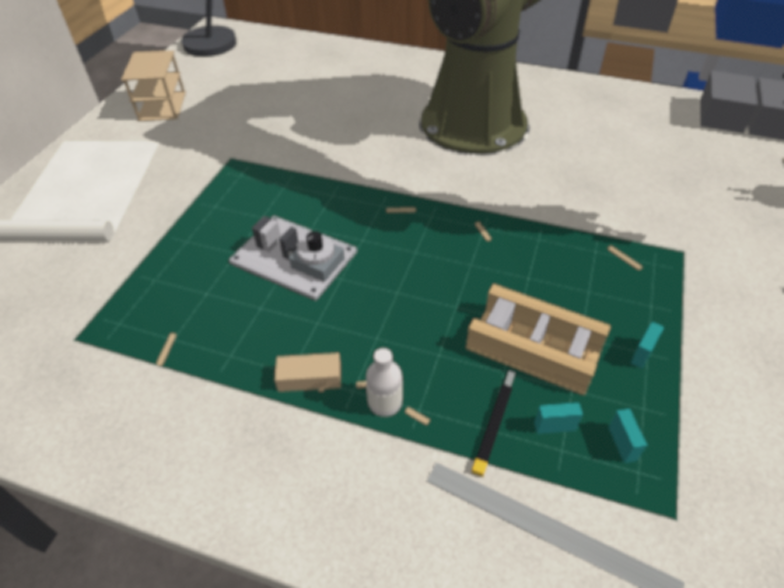

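The top view (784-wide scale) shows the rack at about (257,334) and the jig at about (530,382). The three spacers are at (219,327), (258,333) and (296,341). The turquoise look-alikes are to the left. I'll enlarge the rack and the jig.

Run:
```python
import pickle,cv2,numpy as np
i=pickle.load(open('c0.pkl','rb'))['top']['image'][:,:,::-1]
a=cv2.resize(i[200:275,130:240],None,fx=7,fy=7,interpolation=cv2.INTER_CUBIC)
b=cv2.resize(i[230:315,325:430],None,fx=7,fy=7,interpolation=cv2.INTER_CUBIC)
cv2.imwrite('pics/a.png',a);cv2.imwrite('pics/b.png',b);print(a.shape,b.shape)
```

```text
(525, 770, 3) (595, 735, 3)
```

View pics/a.png

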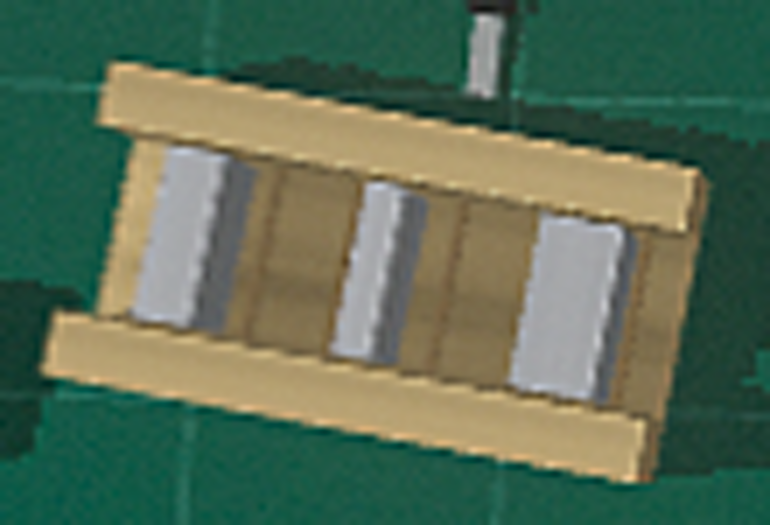

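View pics/b.png

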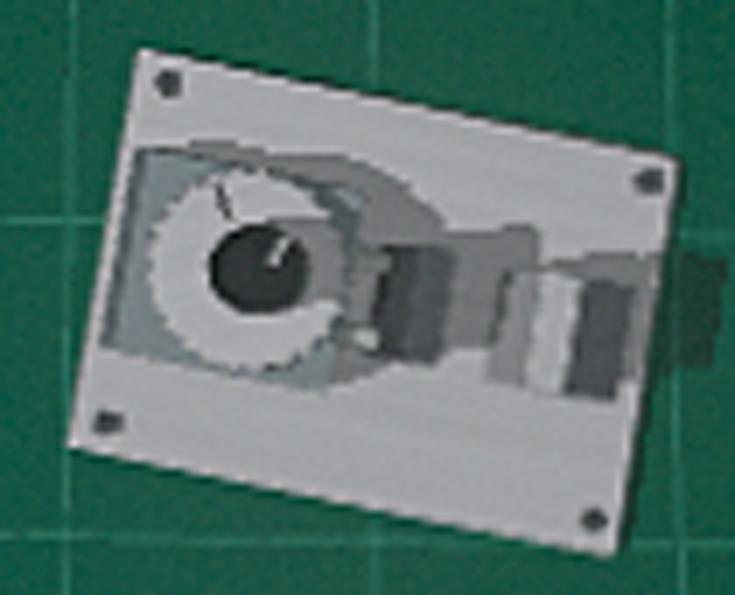

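The left spacer is the 18 mm one, with top corners in the crop at (172,147), (228,155), (193,328) and (132,320). The middle spacer is thin and the right one thick. In the jig crop the base corners are (140,50), (680,157), (615,555) and (68,447), and the knob is at about (258,268).

```bash
cat > m.py <<'E'
from h import *
import pickle
from scipy.optimize import least_squares
c=pickle.load(open('c0.pkl','rb'))['top']
def fit(px,off,L,W,z):  # corners order: TL,TR,BR,BL of picture = (+x,+y),(+x,-y),(-x,-y),(-x,+y)
    uv=(np.array(px,float)+.5)/7-.5+off
    loc=np.array([[L,W],[L,-W],[-L,-W],[-L,W]])/2
    def pose(q): 
        C,S=np.cos(q[2]),np.sin(q[2]); return np.c_[loc@np.array([[C,S],[-S,C]])+q[:2],np.full(4,z)]
    m=p2w(c,uv,z)[:,:2].mean(0)
    r=least_squares(lambda q:(w2p(c,pose(q))-uv).ravel(),[*m,0])
    return r.x,np.abs(r.fun).max()
print('rack',fit([(108,62),(700,168),(640,480),(42,374)],[130,200],.098,.184,.051))
print('mid',fit([(172,147),(228,155),(193,328),(132,320)],[130,200],.054,.018,.051))
print('jig',fit([(140,50),(680,157),(615,555),(68,447)],[325,230],.130,.180,.010))
print('knob',p2w(c,(np.array([258,268])+.5)/7-.5+[325,230],.075))
print('jsp',fit([(541,270),(581,277),(566,397),(526,390)],[325,230],.036,.012,.055))
E
python3 m.py
python3 - <<'E'
from h import *
print(robot.get_tcp_rot(),robot.get_finger_gap(),robot.get_t())
E
```

```text
rack (array([ 0.56942396,  0.23312478, -0.1464751 ]), np.float64(0.3913492258486144))
mid (array([ 0.57773609,  0.29179296, -0.14647801]), np.float64(0.2585992382623772))
jig (array([ 0.50656354, -0.19996813, -0.17237212]), np.float64(0.3302785145200744))
knob [[ 0.51610869 -0.1461508   0.075     ]]
jsp (array([ 0.49823846, -0.24264772, -0.13776109]), np.float64(0.2764794209243746))
[-3.13998127e+00 -2.67647075e-05  2.79276224e+00] 0.0855115599380859 0.1
```

```bash
cat >> m.py <<'E'
f=p2w(c,(np.array([446,305])+.5)/7-.5+[325,230],.056)[0,:2]-[.5066,-.2]
th=-.172;print('fence face in jig', np.array([[np.cos(th),np.sin(th)],[-np.sin(th),np.cos(th)]])@f)
E
python3 m.py|tail -1
python3 - <<'E'
from h import *
th=-.1465; u=np.array([-np.sin(th),np.cos(th)])
p=np.array([.578,.2920])+.007*u
R=[np.pi,0,th]
print(robot.inverse_kinematics([*p,.034],R), robot.inverse_kinematics([.489,-.23,.04],[np.pi,0,-.172+np.pi/2]),robot.inverse_kinematics([.5157,-.1485,.068],[np.pi,0,0.3]))
robot.movep([*p,.16],R); print(robot.get_t(),robot.get_ee_pos())
cap('top','t1.png')
robot.movel([*p,.034],.1); print(robot.get_t(),robot.get_ft_force())
robot.clamp(25); print(robot.get_finger_gap(),robot.get_grasp_force(),robot.get_ft_force(),robot.get_t())
E
```

```text
fence face in jig [ 0.00110065 -0.00876731]
[ 0.47656975  0.55707986 -0.18615029  0.82756618  0.         -2.51852291] [-0.4396456   0.37463119 -0.46963294  0.7265322   0.          1.30315073] [-0.28037291  0.33500175 -0.45102013  0.78477444  0.          2.56121974]
3.5083 [0.5789117  0.2991574  0.16005986]
4.9667 [-0.01047357  0.60325732 -0.4402759 ]
0.017701367312906585 26.277776956558228 [-0.53847904 -0.45738747  1.60584383] 5.5833
```

Run:
```python
from h import *
p=robot.get_ee_pos(); robot.movel([p[0],p[1],.12],.12)
q=[.53,.04]; R=[np.pi,0,-.172]
robot.movep([*q,.12],R); robot.movel([*q,.034],.12)
f0=np.array(robot.get_ft_force())
for z in np.arange(.032,.0255,-.001):
    robot.movel([*q,z],.02); f=np.array(robot.get_ft_force())-f0
    if f[2]>2: break
print(z,f,robot.get_finger_gap(),robot.get_t())
robot.ungrasp(); robot.sleep(.3); robot.movel([*q,.15],.15)
# clear away for the picture
robot.movep([.45,.2,.2],R)
c=cap('top'); s=cap('scene'); print(robot.get_t())
import pickle; pickle.dump((c,s),open('c1.pkl','wb'))
uv=w2p(c,[*q,.045])[0]; us=w2p(s,[*q,.02])[0];print(uv,us)
x,y=uv.astype(int);a=c['image'][y-25:y+25,x-30:x+30]
x,y=us.astype(int);b=s['image'][y-25:y+25,x-30:x+30]
j=c['image'][235:310,330:420]
r=lambda i,k:cv2.resize(i,None,fx=k,fy=k,interpolation=cv2.INTER_CUBIC)
o=np.hstack([np.vstack([r(a,6)[:300],r(b,6)]),np.zeros((600,440,3),np.uint8)])
jj=r(j,4.8); o[:360,360:792]=jj[:360,:432]; o[360:600,360:680]=r(c['image'],.572)[:240,:320]
cv2.imwrite('pics/p1.png',o[:,:,::-1]); print(w2p(c,[*q,.045])[0]-uv.astype(int)+[30,25])
```

```text
0.027999999999999997 [0.09997799 0.57066868 2.29068995] 0.017039831351775704 9.5917
12.3917
[272.49305376 259.19975122] [299.58627792 207.79974977]
[30.49305376 25.19975122]
```

View pics/p1.png

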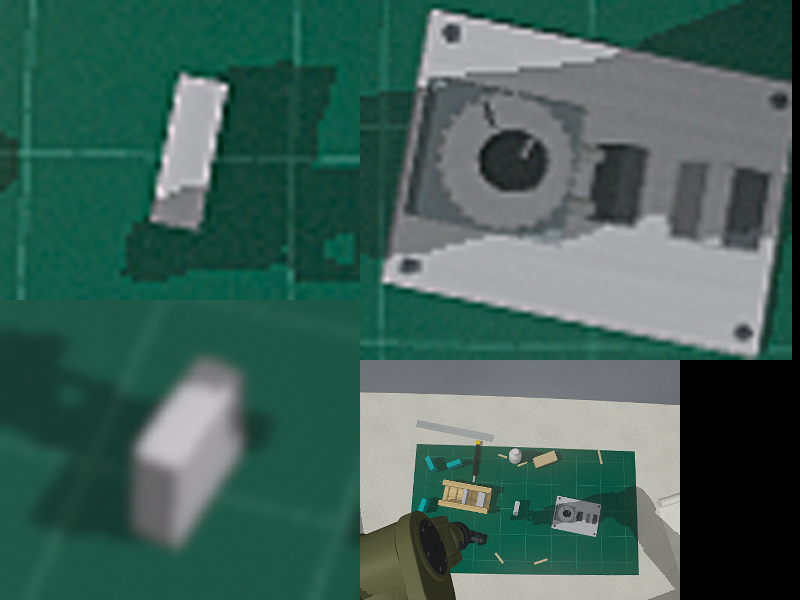

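The picture shows the 18 mm spacer upright on the mat, with top corners at (182,73), (228,85), (200,228) and (150,218) in the left crop. That is about 1.5 mm in y from where I commanded it, so I'll use this as a camera bias correction. The jig is unchanged. Next I'll regrasp by the ends and insert.

Run:
```python
from h import *
q=[.53,.04]; R=[np.pi,0,-.172+np.pi/2]
robot.movep([*q,.13],R); robot.movel([*q,.027],.12)
robot.clamp(25); print(robot.get_finger_gap(),robot.get_grasp_force(),robot.get_t())
robot.movel([*q,.15],.15)
g=[.5027,-.2207]
robot.movep([*g,.15],R); robot.movel([*g,.09],.12); robot.sleep(.2)
f0=np.array(robot.get_ft_force()); print(robot.get_finger_gap(),robot.get_t())
for z in [.085,.08,.075,.07,.06,.05,.043,.04,.039,.038,.037,.036]:
    robot.movel([*g,z],.05); f=np.array(robot.get_ft_force())-f0
    print(z,f.round(1))
    if f[2]>2.5: break
print(robot.get_t(),robot.get_finger_gap())
```

```text
0.053712875557739896 26.775817573070526 17.425
0.053627312382024964 20.2667
0.085 [-0.1 -0.7 -0.4]
0.08 [-0.  -0.7 -0.3]
0.075 [-0.  -1.1 -0.2]
0.07 [ 0.3 -0.8  0.5]
0.06 [-0.2  0.2  0.2]
0.05 [ 0.  -1.1  0.8]
0.043 [-0.1 -0.7  0.3]
0.04 [ 0.3 -0.8  0. ]
0.039 [-0.4 -1.1  0.5]
0.038 [ 0.5 -0.5  0.9]
0.037 [-2.8 -0.   8.4]
23.2583 0.05360365684107249
```

Run:
```python
from h import *
import pickle
robot.ungrasp(); robot.sleep(.4); p=robot.get_ee_pos(); robot.movel([p[0],p[1],.15],.15)
robot.movep([.42,.05,.22],[np.pi,0,-.172+np.pi/2])
c=cap('top'); s=cap('scene'); print(robot.get_t()); pickle.dump((c,s),open('c2.pkl','wb'))
r=lambda i,k:cv2.resize(i,None,fx=k,fy=k,interpolation=cv2.INTER_CUBIC)
a=r(c['image'][235:310,330:420],8)[:600,:720]
cv2.imwrite('pics/p2.png',a[:,:,::-1])
b=r(s['image'][145:220,155:265],7); cv2.imwrite('pics/p3.png',b[:,:,::-1])
def J(x,y,z,jx=.5066,jy=-.2,t=-.172): return [jx+np.cos(t)*x-np.sin(t)*y,jy+np.sin(t)*x+np.cos(t)*y,z]
for n,P in dict(knob=J(0,.052,.075),mid=J(0,-.0225,.055),stop=J(0,-.05,.056)).items(): print(n,((w2p(c,P)[0]-[330,235]+.5)*8-.5).round())
```

```text
26.2083
knob [265. 269.]
mid [518. 323.]
stop [618. 342.]
```

View pics/p2.png

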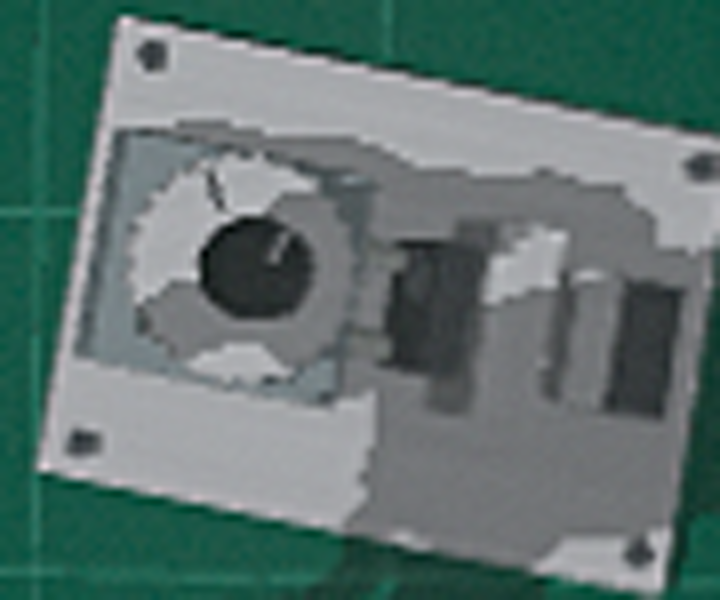

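View pics/p3.png

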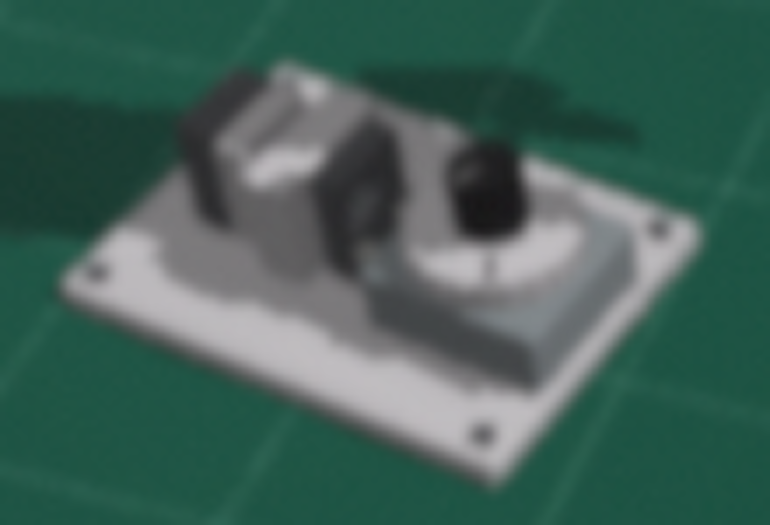

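The 18 mm spacer stands between the jig spacer and the fence (top at about (525,310)). The ring is untouched, and the knob's top centre is near (264,268), matching the model. Next I'll grip the knob above the ring.

Run:
```python
from h import *
k=[.5155,-.1475]; y0=-.172+np.pi/2
robot.movep([*k,.16],[np.pi,0,y0]); robot.movel([*k,.0695],.1); robot.sleep(.2)
f0=np.array(robot.get_ft_force()); t0=np.array(robot.get_ft_torque())
robot.clamp(20); robot.sleep(.2)
print(robot.get_finger_gap(),robot.get_grasp_force(),robot.get_ft_force()-f0,robot.get_ft_torque()-t0,robot.get_t())
for d in [.15,.3,.5,.7,.85]:
    robot.movep([*k,.0695],[np.pi,0,y0-d])
    print(d,(robot.get_ft_force()-f0).round(1),(robot.get_ft_torque()-t0).round(3),round(robot.get_finger_gap(),4),robot.get_t())
```

```text
0.025335359405782795 21.227533221244812 [1.49863388 0.43265084 0.14199872] [ 0.00197321 -0.22179828  0.00930594] 29.15
0.15 [1.3 1.3 0.9] [ 0.007 -0.275 -0.004] 0.025 29.4167
0.3 [ 1.6 -1.   1.9] [-0.078 -0.381 -0.059] 0.0251 29.6833
0.5 [ 3.1 -0.7  1.5] [-0.048 -0.562  0.005] 0.025 29.9917
0.7 [ 3.1 -0.8  1.3] [-0.084 -0.646  0.015] 0.0248 30.3
0.85 [ 4.  -0.7  1. ] [-0.205 -0.762 -0.052] 0.025 30.5667
```

Run:
```python
from h import *
k=[.5155,-.1475]; y0=-.172+np.pi/2
t=[]
for d in np.arange(.9,1.36,.04):
    robot.movep([*k,.0695],[np.pi,0,y0-d]); robot.sleep(.1)
    T=np.mean([robot.get_ft_torque() for _ in range(5)],0)
    t.append(T[2]); print(round(d,2),robot.get_ft_force()[:2],T.round(3),robot.get_t())
    if abs(T[2]-np.mean(t[:3]))>.16: break
```

```text
0.9 [ 5.18434731 -2.23686357] [-0.266 -0.949  0.01 ] 30.9167
0.94 [ 4.74097808 -1.65285714] [-0.331 -1.085 -0.02 ] 31.2667
0.98 [ 4.83370873 -1.9872508 ] [-0.38  -1.055 -0.036] 31.6167
1.02 [ 5.20105888 -0.56267217] [-0.351 -1.068 -0.007] 31.9667
1.06 [ 5.21919142 -1.93094187] [-0.392 -1.011  0.043] 32.3167
1.1 [ 2.74786954 -2.71736427] [-0.618 -0.858  0.244] 32.6667
```

Run:
```python
from h import *
robot.ungrasp(); robot.sleep(.2); p=robot.get_ee_pos(); robot.movel([p[0],p[1],.17],.15)
robot.movep([.42,.05,.22],[np.pi,0,1.4]); c=cap('top'); s=cap('scene'); print(robot.get_t())
r=lambda i,k:cv2.resize(i,None,fx=k,fy=k,interpolation=cv2.INTER_CUBIC)
o=np.zeros((600,800,3),np.uint8); a=r(c['image'][238:306,332:416],5); b=r(s['image'][145:220,155:265],4)
o[:340,:420]=a; o[300:600,340:780]=b; o[:340,:420]=a
cv2.imwrite('pics/p4.png',o[:,:,::-1])
```

```text
35.3
```

View pics/p4.png

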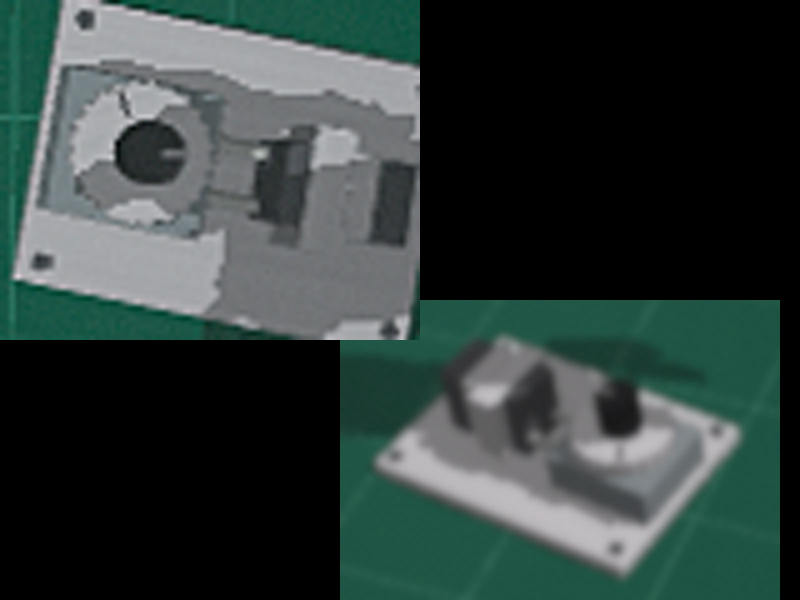

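The fence at (280,180) is closed against both spacers. The ring mark is still at (124,103), which is the same place as before, and the pointer has turned.

```bash
python3 -c "
from h import *
print(order.job_done())"
```

```text
the job is handed in; nothing more can be done
None
```

The jig is set and handed in at about 35 s: the 18 mm spacer stands beside the 12 mm one with the fence closed on both, and the last picture shows the outer ring mark unmoved; no verdict came back.

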